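# Bring the feeder's control box to life

### The arm

A 6-joint arm with a two-finger parallel gripper is mounted at the origin on a cart in front of the work surface, level with it; the furniture and walls round the work are solid. World frame = base frame: x ahead of the robot, y to its left, z up, the work surface at z = 0. Lengths are in m, angles in rad, forces in N, time in s.
With the tool pointing down it reaches from about 0.425 to 0.95 m from the base axis. Payload 3.5 kg.
Tool frame: the origin (TCP) lies at the very end of the fingers, on their centre line; the grasp point (between the pads) lies 19 mm behind it; x points along the fingers, z is the direction in which the jaws open and shut, and the axes are right-handed (so a half turn about x gives the same grasp; the last joint's range is limited). The gripper opens to 85 mm and grips with 20 to 120 N. Pads are 22 mm wide; open, the fingers measure 114 mm over their backs; the gripper's body (76 mm by 85 mm) begins 54 mm behind the grasp point. The pads swing forward as they close: fully open they stand 13 mm farther back than shut.
Start: joints at [0.995, 0.286, 1.577, -0, 1.279, -0.15], TCP at [0.279, 0.615, 0.231] pointing down, gripper open.
Joint ranges: [-2.77, 2.77], [-0.9, 2.22], [0.21, 2.48], [-1.53, 4.67], [0.24, 2.81], [-2.84, 2.84]. Speed limits (rad/s): [2.79, 2.79, 3.14, 3.14, 3.14, 3.14].

### API

Orientations are given as [roll, pitch, yaw] about the fixed x, y, z axes, in that order (R = Rz(yaw) Ry(pitch) Rx(roll)).
In Python, from plant import observe, vision, env gives the robot as it stands.
- The arm moves only by the shell command python3 -m handwheel 'ROWS' [OPENING] [FORCE]. ROWS is JSON, a list of rows, each an object with "linear": the shift along the tool's x, y, z in m, a list of three; "rot": the turn, a rotation vector about the tool's x, y, z in degrees, a list of three. In form: [{"linear": [x, y, z], "rot": [wx, wy, wz]}, ...]. A call has 1 to 12 rows; each row shifts and turns the commanded pose from where the row before left it, along the tool's axes as they then stand; what a row does not reach is not made up. A row lasts 1/8 s, in which the tool goes at most 62.5 mm and 10.7 degrees, less where a joint would pass 70% of its speed; a pose out of reach is approached as far as the arm can. A call with a gripper value outside its range is refused whole. OPENING is the finger opening in m, from 0 to 0.0854, set as the call begins (- or left out, the last holds). The fingers move at their own pace and stop on an object; FORCE is the grip in N (left out, the last holds). Time passes only in rows, so rows that do not move let the fingers close. It gives the time, the measured TCP pose, the force and the opening at its end, in the units of the state.
- observe(): the state, without advancing time (a new reading comes with each control period).
- vision.get_image(name): name is "scene" or "side" or "wrist"; returns a dict with "image" (480x640x3 uint8, red, green, blue), "range_z" (480x640 float32, m along the optical axis (not along the pixel's ray), 0 where there is no reading), "fovy" (degrees; the focal length in pixels is half the picture's height over the tangent of half this angle, whatever the lens; pixels are square), "cx", "cy" (the principal point, pixels), "R" (3x3) and "t" (3): a world point X has camera coordinates R X + t. Camera axes: x right, y down, z forward; pixel columns grow to the right and rows downward; lengths in m; the calibration is good to about 2 mm. A picture is of the moment at which its call begins.
- env.job_done(): hands the job in, once; it reports no verdict.
The state is a dict: "time_s": time; "joint_pos": joint angles; "qvel": joint speeds; "tau": joint torques, N m; "tool_pos": TCP position; "eef_rot": TCP orientation; "contact_force": force on the tool from outside, world axes, zero at the start; "ft_torque": the same for the moment, N m; "finger_gap": finger opening in m.
Only numpy, scipy, OpenCV 4.12 (cv2) and the standard library are available. Lean on these libraries where they do the work, as an engineer would, in place of code of your own. Each camera call takes 0.05 s, during which the arm holds its last target. There are 200 camera calls.

### The job

Start the feeder from the grey control box on the machine table: first tip the black rocker switch fully over by pressing down its raised, white-striped end, then push the blue button fully in so that it stays down, and last press the green button all the way in for a moment and let it come back up. Keep to that order, do not press the red stop button, and do not pick up, push aside or knock any of the things lying round the box.

Things in the scene. Friction and masses are not known exactly. Their poses are not given: they have to be found in the camera images.
- control_box: Grey control box, 150 x 130 mm (its x, y) and 50 mm high, fixed on the table; origin at the centre of its underside, z up. On its lid sit four controls in a 2 x 2 pattern, centres at x = +-33 mm and y = +-30 mm of the box frame; which control sits in which of the four places changes. A 22 mm wide cable gland sticks out 16 mm at its +x side.
- rocker_stripe (a point): Pressing point on the black rocker (plate 48 mm along the box's x, 28 mm wide, 10 mm thick): white stripe on its top face, 17 mm from the hinge towards the box's -x side. The hinge lies along the box's y, 12 mm above the lid. The point starts about 71 mm above the table, moves with the rocker and comes down about 8.5 mm when it is tipped over; z is the plate's normal. Frame round it 5 mm high.
- rocker (a joint): Rocker angle, rad: 0 to 0.06 at the start (off, striped end up), 0.5 = fully over (striped end down). Stiff hinge: it stays where it is left; about 4 N at the stripe moves it.
- blue_button_top (a point): Blue push button, 27 mm wide cap, top 16 mm above the box lid (66 mm above the table) when up; point at the centre of the cap's top face, z up. It moves down with the cap. Bare metal collar round it 38 mm wide, 4 mm high. Travel 6 mm straight down.
- blue_button (a joint): Travel of the blue button, m: 0 up, 0.006 fully in. Moves against about 3 N of friction and stays where it is left (latching).
- green_button_top (a point): Green push button, 27 mm wide cap, top 16 mm above the box lid (66 mm above the table) when up; point at the centre of the cap's top face, z up. It moves down with the cap. Bare metal collar round it 38 mm wide, 4 mm high. Travel 6 mm straight down.
- green_button (a joint): Travel of the green button, m: 0 up, 0.006 fully in. Springs back; 1.5 N begins to move it, 5.1 N holds it fully in.
- red_button_top (a point): Red mushroom stop button, 34 mm wide cap, top 16 mm above the box lid (66 mm above the table) when up; point at the centre of the cap's top face, z up. It moves down with the cap. Bare metal collar round it 38 mm wide, 4 mm high. Travel 6 mm straight down. To be left alone.
- red_button (a joint): Travel of the red button, m: 0 up, 0.006 fully in. Sprung like the green one.
- tape_measure_mid (a point): Yellow pocket tape measure, loose, 36 x 78 x 61 mm; point 30 mm above its underside. To be left alone.
- setting_block_mid (a point): White setting block with a black knob, loose, 40 x 60 mm and 46 mm high over the knob; point 15 mm above its underside. To be left alone.
- offcut_2_mid (a point): Brown wood offcut, loose, 60 x 75 x 22 mm; point at its centre. To be left alone.

How it is judged:
On the way, in this order (a step that is already met when the one before it is completed fails the run):
1. the rocker is tipped fully over (value of joint rocker above 0.4 rad), for 0.1 s.
2. the blue button is pushed in (value of joint blue_button above 0.0045 m), for 0.1 s.
3. the green button is pressed in (value of joint green_button above 0.0042 m), for 0.1 s.
At the end, for the whole second after the job is handed in: The rocker is over (more than 0.4 rad of 0.5), the blue button has stayed in (more than 4.5 of 6 mm), the green button has been pressed at least 4.2 mm and is up again (under 1 mm), the red one is up (under 1 mm) (value of joint rocker above 0.4 rad and value of joint blue_button above 0.0045 m and value of joint each of green_button, red_button below 0.001 m); the robot touches nothing.
It fails at once if the red stop button is pressed (over 2 mm) (value of joint red_button above 0.002 m).
It fails at once if the blue button is pressed before the rocker is over (value of joint blue_button above 0.003 m and value of joint rocker below 0.35 rad).
It fails at once if the green button is pressed before the rocker is over and the blue button is in (value of joint green_button above 0.003 m and (value of joint rocker below 0.35 rad or value of joint blue_button below 0.004 m)).
It fails at once if the tape measure, setting block or offcut is moved more than 15 mm or lifted (distance of any of tape_measure_mid, setting_block_mid, offcut_2_mid from where it was at the start of the episode above 0.015 m).
It also fails if it takes over 48 s, if anything falls off the work surface, if the arm or the gripper's body presses on something with over 40 N, if the wrist force passes 120 N, or if a joint passes its speed limit or range.

## Working session

There is one attempt and no reset: what is moved stays moved. The work goes in short steps, Python scripts to look and compute and a shell command to move; the robot and the scene stay as the last step left them, time stands still between calls to the robot, and variables do not carry over. Pictures are saved under pics/ and viewed, about 8 in all and at most 12, crops included, and the job is handed in when it is done.

```bash
mkdir -p pics
cat > h.py <<'E'
import numpy as np, cv2
from plant import observe, vision, env
def grab(n,tag):
    d=vision.get_image(n); cv2.imwrite(f'pics/{tag}.png',d['image'][:,:,::-1]); np.savez(f'pics/{tag}.npz',**d); return d
def load(tag): return np.load(f'pics/{tag}.npz')
def world(d):
    f=240/np.tan(np.radians(d['fovy'])/2); v,u=np.mgrid[:480,:640]; z=d['range_z'].astype(float)
    P=np.stack([(u-d['cx'])/f*z,(v-d['cy'])/f*z,z],-1)
    return (P-d['t'])@d['R']
E
python3 - <<'E'
from h import *
for n in ('scene','side','wrist'):
    d=grab(n,n+'0'); print(n,d['fovy'],-d['R'].T@d['t'])
o=observe(); print({k:np.round(v,4) for k,v in o.items()})
a=cv2.imread('pics/scene0.png');b=cv2.imread('pics/side0.png')
E
```

```text
scene 54.780155012696056 [-0.05335087  0.01445848  0.56645701]
side 53.65023989130177 [0.4573437  0.31233403 0.62689143]
wrist 58.498095900854786 [0.21721759 0.64358586 0.37275925]
{'time_s': np.float64(0.15), 'joint_pos': array([ 0.995 ,  0.287 ,  1.5778, -0.    ,  1.2787, -0.15  ]), 'qvel': array([-0.0002, -0.0015, -0.0036,  0.0006,  0.0006, -0.0011]), 'tau': array([-1.00000e-04, -4.06603e+01, -2.93141e+01, -2.00000e-04,
        4.00000e-03, -0.00000e+00]), 'tool_pos': array([0.2785, 0.6143, 0.2302]), 'eef_rot': array([ 3.0015,  1.5689, -2.1366]), 'contact_force': array([ 0.2555, -0.1944, -0.1849]), 'ft_torque': array([0.0034, 0.0006, 0.0118]), 'finger_gap': np.float64(0.0854)}
```

View pics/scene0.png

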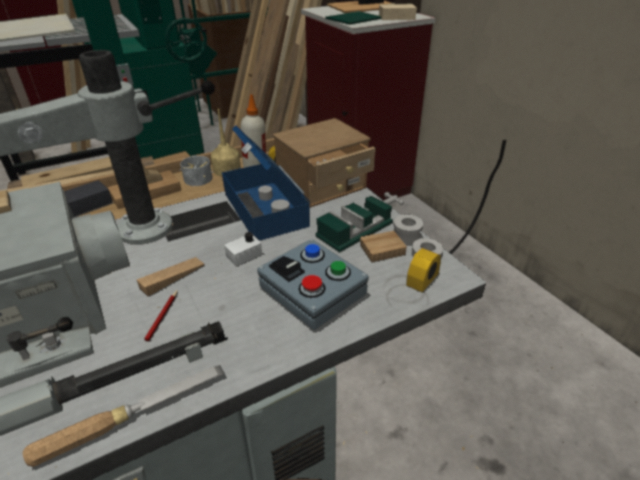

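View pics/side0.png

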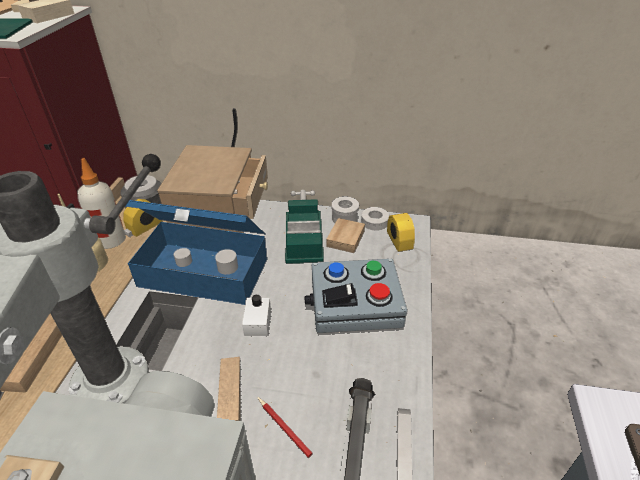

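Scene view: rocker (287,267), blue (312,251), green (338,268), red (312,285). In the side view they are at (340,296), (337,270), (374,269) and (379,292), with the gland at the left (308,300), next to the rocker. Next I measure in both views.

```bash
cat >> h.py <<'E'
def blobs(d,boxpx=None):
    hsv=cv2.cvtColor(d['image'],cv2.COLOR_RGB2HSV); H,S,V=[hsv[...,i].astype(int) for i in range(3)]
    W=world(d); lid=(d['range_z']>0)&(W[...,2]>.056)&(W[...,2]<.075)
    sat=(S>150)&(V>60)
    return W,{'blue':lid&sat&(H>105)&(H<130),'green':lid&sat&(H>50)&(H<90),'red':lid&sat&((H<8)|(H>172))}
def ray(d,u,v):
    f=240/np.tan(np.radians(d['fovy'])/2); r=np.array([(u-d['cx'])/f,(v-d['cy'])/f,1])@d['R']; return -d['R'].T@d['t'],r/np.linalg.norm(r)
def tri(rs):
    A=sum(np.eye(3)-np.outer(r,r) for c,r in rs); b=sum((np.eye(3)-np.outer(r,r))@c for c,r in rs); return np.linalg.solve(A,b)
E
python3 - <<'E'
from h import *
R={}
for n in ('scene0','side0'):
    d=load(n); W,m=blobs(d)
    for k,mm in m.items():
        N,l,st,ce=cv2.connectedComponentsWithStats(mm.astype('uint8'))
        for i in range(1,N):
            if st[i,4]<40: continue
            P=W[l==i]; T=P[P[:,2]>np.percentile(P[:,2],80)-.003]
            print(n,k,st[i,4],ce[i].round(1),'median',np.median(P,0).round(4),'top mid',((T.min(0)+T.max(0))/2).round(4))
            R.setdefault(k,[]).append(ray(d,*ce[i]))
for k in R: print(k,'tri',tri(R[k]).round(4),len(R[k]))
d=load('side0');W=world(d)
# lid plane region
for n in('scene0','side0'):
    W=world(load(n)); 
    for u,v in ([(287,267)] if n=='scene0' else [(340,296),(308,300)]): print(n,u,v,W[v,u].round(4))
# box footprint from lid-height pixels in side view
W=world(d); q=(abs(W[...,2]-.05)<.004); q[:255]=0;q[335:]=0;q[:,:300]=0;q[:,415:]=0
P=W[q][:,:2].astype('float32'); print(cv2.minAreaRect(P))
print(cv2.boxPoints(cv2.minAreaRect(P)).round(4))
im=cv2.imread('pics/side0.png')[190:340,230:430]; im2=cv2.imread('pics/wrist0.png')
cv2.imwrite('pics/c1.png',cv2.resize(im,(800,600),interpolation=cv2.INTER_CUBIC))
E
```

```text
scene0 blue 141 [312. 250.] median [ 0.5297 -0.2841  0.0654] top mid [ 0.5328 -0.2854  0.0659]
scene0 green 125 [337.7 266.9] median [ 0.4657 -0.2988  0.0657] top mid [ 0.4688 -0.3006  0.0656]
scene0 red 226 [311.5 282.4] median [ 0.4528 -0.2418  0.0658] top mid [ 0.4545 -0.2428  0.0662]
side0 blue 163 [335.8 269. ] median [ 0.5339 -0.2809  0.064 ] top mid [ 0.5343 -0.2849  0.0649]
side0 green 143 [373.5 266.7] median [ 0.4697 -0.2978  0.0641] top mid [ 0.4701 -0.301   0.0644]
side0 red 250 [379.2 290.7] median [ 0.4557 -0.2409  0.0644] top mid [ 0.4555 -0.2429  0.0646]
blue tri [ 0.5344 -0.2861  0.0604] 2
green tri [ 0.47   -0.3015  0.0612] 2
red tri [ 0.4558 -0.2435  0.0624] 2
scene0 287 267 [ 0.5002 -0.2211  0.0727]
side0 340 296 [ 0.5177 -0.2173  0.0662]
side0 308 300 [ 0.5757 -0.2402  0.0226]
((0.49477002024650574, -0.264026015996933), (0.1490776240825653, 0.1317674070596695), 13.760154724121094)
[[ 0.4067 -0.2178]
 [ 0.438  -0.3457]
 [ 0.5828 -0.3103]
 [ 0.5515 -0.1823]]
```

View pics/c1.png

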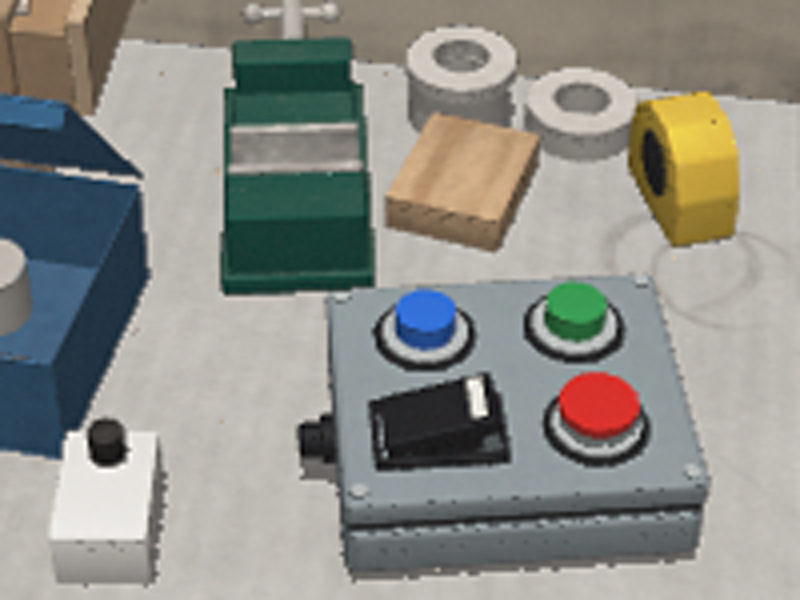

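View pics/wrist0.png

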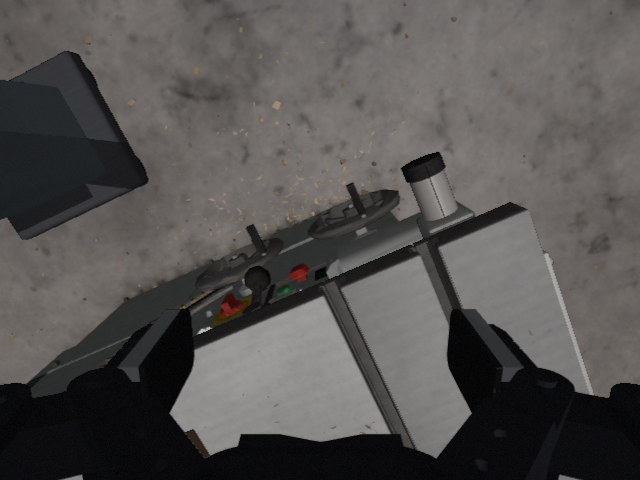

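The box measures 149x132 mm against the stated 150x130, and its yaw is 13.7°. Rocker is at (+,+), blue (+,-), green (-,-) and red (-,+). Next I check for obstacles on the way and work out the moves.

Run:
```python
from h import *
from scipy.spatial.transform import Rotation as Ro
G={}
for n in('scene0','side0'):
    d=load(n);W=world(d)[d['range_z']>0].reshape(-1,3)
    for x,y,z in W:
        if .1<x<1.0 and -.6<y<.9 and z>-.1: k=(int(x*10),int(np.floor(y*10))); G.setdefault(k,[]).append(z)
for x in range(1,10): print(x,[f"{int(100*np.percentile(G[(x,y)],98)) if (x,y) in G else -99:4d}" for y in range(-5,9)])
o=observe(); print(Ro.from_euler('xyz',o['eef_rot']).as_matrix().round(3))
c=np.array([.4948,-.264]);a=np.radians(13.7);B=np.array([[np.cos(a),-np.sin(a)],[np.sin(a),np.cos(a)]])
for n,p in dict(stripe=(16,30),press=(12,30),blue=(33,-30),green=(-33,-30),red=(-33,30)).items(): print(n,(c+B@np.array(p)/1000).round(4))
```

```text
1 [' -99', ' -99', ' -99', '   0', '   0', ' -99', ' -99', ' -99', ' -99', ' -99', ' -99', ' -99', ' -99', ' -99']
2 [' -99', ' -99', ' -99', ' -99', ' -99', ' -99', ' -99', ' -99', ' -99', ' -99', ' -99', ' -99', ' -99', ' -99']
3 ['   2', '   0', '   0', '   0', '   1', '   2', '   2', '   0', ' -99', ' -99', ' -99', ' -99', ' -99', ' -99']
4 ['   5', '   6', '   6', '   2', '   3', '   3', '   4', '   4', ' -99', ' -99', ' -99', ' -99', ' -99', ' -99']
5 ['   4', '   5', '   7', '   4', '   0', '  16', '  16', '   4', ' -99', ' -99', ' -99', ' -99', ' -99', ' -99']
6 ['   5', '  10', '  15', '   3', '   2', '  16', '  16', ' -99', ' -99', ' -99', ' -99', ' -99', ' -99', ' -99']
7 ['  13', '  13', '  30', '  29', '  28', '  27', '  26', ' -99', ' -99', ' -99', ' -99', ' -99', ' -99', ' -99']
8 ['  13', '  13', '  16', '  28', '  35', '  29', '  28', ' -99', ' -99', ' -99', ' -99', ' -99', ' -99', ' -99']
9 ['   5', '  11', '   4', '   4', '   2', '   3', ' -99', ' -99', ' -99', ' -99', ' -99', ' -99', ' -99', ' -99']
[[-0.001 -0.911  0.413]
 [-0.002  0.413  0.911]
 [-1.     0.    -0.002]]
stripe [ 0.5032 -0.2311]
press [ 0.4994 -0.232 ]
blue [ 0.534  -0.2853]
green [ 0.4698 -0.301 ]
red [ 0.4556 -0.2427]
```

Run:
```python
from h import *
d=load('wrist0');q=d['range_z']>.25;W=world(d)[q]
G={}
for x,y,z in W:
    if -.2<x<1.0 and -.4<y<1: G.setdefault((int(np.floor(x*10)),int(np.floor(y*10))),[]).append(z)
print('    ',list(range(-3,10)))
for x in range(-2,10): print(x,[f"{int(100*np.percentile(G[(x,y)],98)) if (x,y) in G else -99:4d}" for y in range(-3,10)])
print(d['R'])
```

```text
[-3, -2, -1, 0, 1, 2, 3, 4, 5, 6, 7, 8, 9]
-2 [' -99', ' -99', ' -99', ' -67', ' -54', ' -77', ' -77', ' -77', ' -77', ' -77', ' -99', ' -99', ' -99']
-1 [' -99', ' -99', ' -99', ' -99', ' -43', ' -76', ' -77', ' -77', ' -77', ' -77', ' -77', ' -77', ' -99']
0 [' -77', ' -99', ' -99', ' -99', ' -35', ' -77', ' -77', ' -77', ' -77', ' -77', ' -77', ' -77', ' -77']
1 [' -77', ' -67', ' -50', ' -38', ' -33', ' -77', ' -77', ' -77', ' -76', ' -77', ' -77', ' -77', ' -77']
2 [' -77', ' -77', ' -77', ' -77', ' -77', ' -77', ' -77', ' -77', ' -77', ' -77', '  -5', ' -77', ' -77']
3 [' -77', ' -77', ' -77', ' -77', ' -77', ' -77', ' -16', '   0', '   0', '   0', '   0', ' -77', ' -77']
4 [' -53', ' -77', ' -29', ' -27', ' -29', '   0', '   1', '   0', '   0', '   0', '   0', ' -77', ' -77']
5 [' -78', ' -99', ' -99', ' -99', ' -99', ' -99', ' -99', '   0', '   0', '   0', '   0', ' -77', ' -77']
6 [' -99', ' -99', ' -99', ' -99', ' -99', ' -99', ' -99', ' -99', ' -99', ' -99', '   0', ' -99', ' -77']
7 [' -99', ' -99', ' -99', ' -99', ' -99', ' -99', ' -99', ' -99', ' -99', ' -99', ' -99', ' -99', ' -99']
8 [' -99', ' -99', ' -99', ' -99', ' -99', ' -99', ' -99', ' -99', ' -99', ' -99', ' -99', ' -99', ' -99']
9 [' -99', ' -99', ' -99', ' -99', ' -99', ' -99', ' -99', ' -99', ' -99', ' -99', ' -99', ' -99', ' -99']
[[ 0.41389555  0.91032139 -0.00233366]
 [ 0.87684051 -0.3979813   0.2697436 ]
 [ 0.24462462 -0.11369193 -0.96292935]]
```

```bash
python3 -m handwheel '[{"linear":[-0.0075,-0.0325,-0.0285],"rot":[0,0,0]},{"linear":[-0.0075,-0.0325,-0.0285],"rot":[0,0,0]},{"linear":[-0.0075,-0.0325,-0.0285],"rot":[0,0,0]},{"linear":[-0.0075,-0.0325,-0.0285],"rot":[0,0,0]},{"linear":[-0.0075,-0.0325,-0.0285],"rot":[0,0,0]},{"linear":[-0.0075,-0.0325,-0.0285],"rot":[0,0,0]},{"linear":[-0.0075,-0.0325,-0.0285],"rot":[0,0,0]},{"linear":[-0.0075,-0.0325,-0.0285],"rot":[0,0,0]}]' 0 40
python3 -m handwheel '[{"linear":[0,-0.0246,-0.03],"rot":[0,0,0]},{"linear":[0,-0.0246,-0.03],"rot":[0,0,0]},{"linear":[0,-0.0246,-0.03],"rot":[0,0,0]},{"linear":[0,-0.0246,-0.03],"rot":[0,0,0]},{"linear":[0,-0.0246,-0.03],"rot":[0,0,0]},{"linear":[0,-0.0246,-0.03],"rot":[0,0,0]},{"linear":[0,-0.0246,-0.03],"rot":[0,0,0]},{"linear":[0,-0.0246,-0.03],"rot":[0,0,0]},{"linear":[0,0,0],"rot":[0,0,0]}]'
python3 -c "
from h import *;o=observe();print(o['tool_pos'],o['joint_pos'])"
```

```text
time_s: 1.15
tool_pos: [0.4216, 0.2983, 0.2913]
eef_rot: [2.459, 1.57, -2.679]
contact_force: [0.7, -0.2, 0.3]
finger_gap: 0.0002
time_s: 2.28
tool_pos: [0.5017, -0.0021, 0.2909]
eef_rot: [2.092, 1.57, -3.05]
contact_force: [-0.6, 0.2, -1.0]
finger_gap: -0.0
[ 0.50165117 -0.0021155   0.29087384] [-2.06611299e-01 -1.45620989e-01  1.92452224e+00 -2.44112745e-04
  1.36346772e+00 -1.34786086e+00]
```

```bash
python3 -m handwheel '[{"linear":[0,0,0],"rot":[10.5,0,0]},{"linear":[0,0,0],"rot":[10.5,0,0]},{"linear":[0,0,0],"rot":[10.5,0,0]},{"linear":[0,0,0],"rot":[10.5,0,0]},{"linear":[0,0,0],"rot":[10.5,0,0]},{"linear":[0,0,0],"rot":[10.5,0,0]},{"linear":[0,0,0],"rot":[10.5,0,0]},{"linear":[0,0,0],"rot":[10.5,0,0]},{"linear":[0,0,0],"rot":[10.5,0,0]},{"linear":[0,0,0],"rot":[10.5,0,0]},{"linear":[0,0,0],"rot":[10.5,0,0]},{"linear":[0,0,0],"rot":[10.5,0,0]}]'
python3 -m handwheel '[{"linear":[0,0,0],"rot":[8,0,0]},{"linear":[0,0,0],"rot":[7.9,0,0]},{"linear":[0,0,0],"rot":[0,0,0]}]'
cat >> h.py <<'E'
from scipy.spatial.transform import Rotation as Ro
def go(x,y,z):
    o=observe(); M=Ro.from_euler('xyz',o['eef_rot']).as_matrix(); p=o['tool_pos']
    print('pos',p.round(4),'F',np.round(o['contact_force'],1),'zang',np.degrees(np.arctan2(M[1,2],M[0,2])).round(2),'xaxis',M[:,0].round(3),'tool delta mm',(1000*M.T@(np.array([x,y,z])-p)).round(1))
E
python3 -c "
from h import *;go(.4994,-.232,.20);print(observe()['joint_pos'])"
```

```text
time_s: 3.78
tool_pos: [0.5011, 0.001, 0.2911]
eef_rot: [-2.89, 1.57, 2.335]
contact_force: [-0.0, -0.4, 0.2]
finger_gap: 0.0001
time_s: 4.15
tool_pos: [0.5012, 0.0007, 0.2911]
eef_rot: [-2.605, 1.57, 2.349]
contact_force: [-0.1, 0.6, -0.7]
finger_gap: -0.0001
pos [0.5012 0.0007 0.2911] F [-0.1  0.6 -0.7] zang -76.15 xaxis [-0.  0. -1.] tool delta mm [ 91.1 -57.4 225.6]
[-2.01386349e-01 -1.47249976e-01  1.92547951e+00  3.17454871e-04
  1.36382588e+00  1.12758407e+00]
```

```bash
python3 -m handwheel '[{"linear":[0.011,-0.007,0.0282],"rot":[0,0,0]},{"linear":[0.011,-0.007,0.0282],"rot":[0,0,0]},{"linear":[0.011,-0.007,0.0282],"rot":[0,0,0]},{"linear":[0.011,-0.007,0.0282],"rot":[0,0,0]},{"linear":[0.011,-0.007,0.0282],"rot":[0,0,0]},{"linear":[0.011,-0.007,0.0282],"rot":[0,0,0]},{"linear":[0.011,-0.007,0.0282],"rot":[0,0,0]},{"linear":[0.014,-0.0084,0.0282],"rot":[0,0,0]},{"linear":[0,0,0],"rot":[0,0,0]},{"linear":[0,0,0],"rot":[0,0,0]}]'
python3 - <<'E'
from h import *
d=grab('wrist','wrist1'); go(.4994,-.232,.11)
W,m=blobs(d)
for k,mm in m.items():
    P=W[mm]
    if len(P): v,u=np.nonzero(mm);print(k,len(P),'px',u.mean().round(),v.mean().round(),'mid',((P.min(0)+P.max(0))/2).round(4),np.median(P,0).round(4))
hsv=cv2.cvtColor(d['image'],cv2.COLOR_RGB2HSV)
# white stripe: bright, low-sat at z .066-.076
q=(hsv[...,2]>150)&(hsv[...,1]<40)&(W[...,2]>.066)&(W[...,2]<.076)&(d['range_z']>.15)
print('stripe',q.sum(),W[q].mean(0).round(4) if q.any() else '', np.argwhere(q).mean(0) if q.any() else '')
E
```

```text
time_s: 5.4
tool_pos: [0.4993, -0.2322, 0.2005]
eef_rot: [2.761, 1.57, 1.431]
contact_force: [-0.3, 0.1, 0.7]
finger_gap: 0.0001
pos [ 0.4995 -0.2321  0.2008] F [ 0.3 -0.3 -0.5] zang -76.2 xaxis [ 0.001  0.    -1.   ] tool delta mm [90.8 -0.1 -0.1]
blue 1326 px 413.0 197.0 mid [ 0.534  -0.2861  0.0624] [ 0.5346 -0.2853  0.0659]
green 929 px 409.0 292.0 mid [ 0.4699 -0.302   0.0659] [ 0.4703 -0.3017  0.0662]
red 979 px 324.0 283.0 mid [ 0.4607 -0.244   0.0646] [ 0.4625 -0.2424  0.066 ]
stripe 46 [ 0.5045 -0.2237  0.0712] [220.76086957 310.39130435]
```

View pics/wrist1.png

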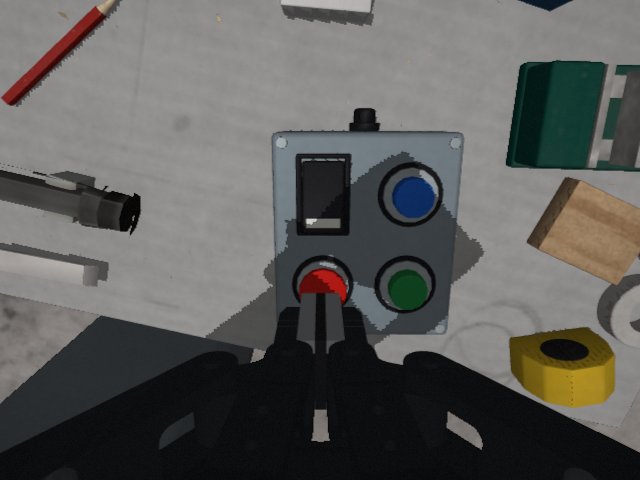

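The view shows the box from above: stripe at about (323,223), blue (413,197), green (405,285), red (323,285) behind the fingertips. All positions agree within 1 mm, so I descend in steps over the stripe.

```bash
python3 -m handwheel '[{"linear":[0.02,0,0],"rot":[0,0,0]},{"linear":[0.03,0,0],"rot":[0,0,0]},{"linear":[0.03,0,0],"rot":[0,0,0]},{"linear":[0.025,0,0],"rot":[0,0,0]},{"linear":[0.012,0,0],"rot":[0,0,0]},{"linear":[0.006,0,0],"rot":[0,0,0]},{"linear":[0,0,0],"rot":[0,0,0]},{"linear":[0,0,0],"rot":[0,0,0]}]'; python3 -c "
from h import *;go(.4994,-.232,.064)"; python3 -m handwheel '[{"linear":[0.002,0,0],"rot":[0,0,0]},{"linear":[0.002,0,0],"rot":[0,0,0]},{"linear":[0.002,0,0],"rot":[0,0,0]},{"linear":[0.001,0,0],"rot":[0,0,0]},{"linear":[0.001,0,0],"rot":[0,0,0]},{"linear":[0,0,0],"rot":[0,0,0]},{"linear":[0,0,0],"rot":[0,0,0]}]'
```

```text
time_s: 6.45
tool_pos: [0.4999, -0.2334, 0.0785]
eef_rot: [0.712, 1.569, -0.62]
contact_force: [-0.8, -0.5, 0.0]
finger_gap: -0.0001
pos [ 0.4999 -0.2334  0.0785] F [-0.8 -0.5  0. ] zang -76.29 xaxis [ 0.002 -0.001 -1.   ] tool delta mm [14.5 -0.2 -1.5]
time_s: 7.32
tool_pos: [0.4992, -0.2331, 0.0694]
eef_rot: [0.55, 1.57, -0.781]
contact_force: [-2.6, -0.9, 2.9]
finger_gap: -0.0001
```

Contact at about the expected height. I continue down until it is fully over.

```bash
python3 -m handwheel '[{"linear":[0.001,0,0],"rot":[0,0,0]},{"linear":[0.001,0,0],"rot":[0,0,0]},{"linear":[0.001,0,0],"rot":[0,0,0]},{"linear":[0.001,0,0],"rot":[0,0,0]},{"linear":[0,0,0],"rot":[0,0,0]},{"linear":[0,0,0],"rot":[0,0,0]}]';python3 -m handwheel '[{"linear":[0.001,0,0],"rot":[0,0,0]},{"linear":[0.001,0,0],"rot":[0,0,0]},{"linear":[0,0,0],"rot":[0,0,0]},{"linear":[0,0,0],"rot":[0,0,0]}]'
```

```text
time_s: 8.07
tool_pos: [0.4988, -0.2331, 0.0656]
eef_rot: [-1.606, 1.57, -2.937]
contact_force: [-4.7, -1.7, 6.1]
finger_gap: -0.0002
time_s: 8.57
tool_pos: [0.4985, -0.2332, 0.0636]
eef_rot: [-1.719, 1.569, -3.05]
contact_force: [-6.2, -1.2, 6.5]
finger_gap: 0.0001
```

```bash
for i in 1 2 3; do python3 -m handwheel '[{"linear":[0.001,0,0],"rot":[0,0,0]},{"linear":[0,0,0],"rot":[0,0,0]},{"linear":[0,0,0],"rot":[0,0,0]}]'|grep -E "pos|force"; done
```

```text
tool_pos: [0.4985, -0.2333, 0.0634]
contact_force: [-8.2, -0.9, 11.6]
tool_pos: [0.4986, -0.2333, 0.0633]
contact_force: [-10.3, 0.5, 15.2]
tool_pos: [0.4986, -0.2333, 0.0631]
contact_force: [-11.5, 1.8, 20.2]
```

The force rises sharply while it stops moving, so this is the end stop. I lift and check.

```bash
python3 -m handwheel '[{"linear":[-0.01,0,0],"rot":[0,0,0]},{"linear":[-0.02,0,0],"rot":[0,0,0]},{"linear":[-0.03,0,0],"rot":[0,0,0]},{"linear":[-0.02,0,0],"rot":[0,0,0]},{"linear":[0,0,0],"rot":[0,0,0]},{"linear":[0,0,0],"rot":[0,0,0]}]'
python3 - <<'E'
from h import *
d=grab('wrist','wrist2'); grab('side','side2'); go(.5343,-.2857,.085)
W=world(d); v,u=120,0
c=np.array([.4948,-.264]);a=np.radians(13.7);B=np.array([[np.cos(a),-np.sin(a)],[np.sin(a),np.cos(a)]])
for n,D in(('wrist',d),('side',load('side2'))):
    W=world(D); b=(W[...,:2]-c)@B*1000
    for x in range(12,58,5):
        q=(abs(b[...,0]-x)<2)&(abs(b[...,1]-30)<9)&(D['range_z']>.05)&(W[...,2]<.085)
        if q.any(): print(n,x,q.sum(),(1000*np.median(W[q][:,2])).round(1),end='; ')
    print()
im=cv2.imread('pics/side2.png')[240:345,290:430]; cv2.imwrite('pics/c2.png',cv2.resize(im,(800,600),interpolation=cv2.INTER_CUBIC))
E
```

```text
time_s: 10.45
tool_pos: [0.4987, -0.2323, 0.1389]
eef_rot: [-2.776, 1.569, 2.176]
contact_force: [0.1, 0.3, 0.6]
finger_gap: 0.0
pos [ 0.4984 -0.2323  0.1386] F [0.3 0.9 0. ] zang -76.3 xaxis [-0.002  0.002 -1.   ] tool delta mm [53.4 22.3 60.5]
wrist 12 210 62.3; wrist 17 241 63.7; wrist 22 226 64.6; wrist 27 246 65.7; wrist 32 250 67.1; wrist 37 259 68.3; wrist 42 280 69.7; wrist 47 268 70.9; wrist 52 290 72.1; wrist 57 369 55.0; 
side 12 17 60.5; side 17 18 62.2; side 22 19 63.1; side 27 19 63.8; side 32 19 65.5; side 37 18 66.4; side 42 20 68.2; side 47 20 69.1; side 52 31 70.4; side 57 27 53.0;
```

View pics/c2.png

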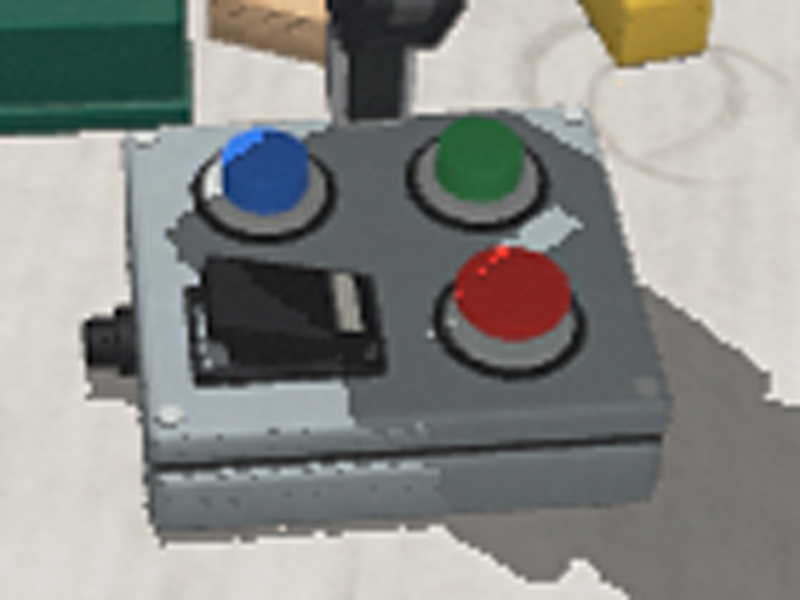

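The rocker is over: the striped end (345,300 in the crop) is down, and the slope of 0.245 rad matches the full 0.25. Now the blue button.

```bash
python3 -m handwheel '[{"linear":[0,0.0056,0.0151],"rot":[0,0,0]},{"linear":[0,0.0056,0.0151],"rot":[0,0,0]},{"linear":[0,0.0056,0.0151],"rot":[0,0,0]},{"linear":[0,0.0056,0.0151],"rot":[0,0,0]},{"linear":[0.02,0,0],"rot":[0,0,0]},{"linear":[0.03,0,0],"rot":[0,0,0]},{"linear":[0.01,0,0],"rot":[0,0,0]},{"linear":[0.005,0,0],"rot":[0,0,0]},{"linear":[0,0,0],"rot":[0,0,0]},{"linear":[0,0,0],"rot":[0,0,0]}]'; python3 -c "
from h import *;go(.5343,-.2857,.06)"
```

```text
time_s: 11.8
tool_pos: [0.5359, -0.2867, 0.0765]
eef_rot: [0.663, 1.569, -0.668]
contact_force: [0.2, -1.3, -0.6]
finger_gap: -0.0002
pos [ 0.5359 -0.2867  0.0765] F [ 0.2 -1.3 -0.6] zang -76.29 xaxis [ 0.002 -0.001 -1.   ] tool delta mm [16.5 -1.3 -1.4]
```

```bash
python3 -m handwheel '[{"linear":[0.004,-0.0005,-0.0005],"rot":[0,0,0]},{"linear":[0.004,-0.0005,-0.0005],"rot":[0,0,0]},{"linear":[0.002,0,0],"rot":[0,0,0]},{"linear":[0.002,0,0],"rot":[0,0,0]},{"linear":[0.002,0,0],"rot":[0,0,0]},{"linear":[0.001,0,0],"rot":[0,0,0]},{"linear":[0,0,0],"rot":[0,0,0]},{"linear":[0,0,0],"rot":[0,0,0]}]'
for i in 1 2 3; do python3 -m handwheel '[{"linear":[0.001,0,0],"rot":[0,0,0]},{"linear":[0,0,0],"rot":[0,0,0]},{"linear":[0,0,0],"rot":[0,0,0]}]'|grep -E "pos|force"; done
```

```text
time_s: 12.8
tool_pos: [0.5342, -0.2857, 0.0601]
eef_rot: [0.745, 1.57, -0.587]
contact_force: [-0.4, -1.0, 0.2]
finger_gap: 0.0001
tool_pos: [0.5343, -0.2858, 0.0601]
contact_force: [-1.9, 1.1, 5.1]
tool_pos: [0.5343, -0.2858, 0.06]
contact_force: [-3.8, 2.1, 10.4]
tool_pos: [0.5344, -0.2858, 0.06]
contact_force: [-4.3, 3.1, 13.6]
```

It hits its stop at z = 60.0 mm, which is full travel. I lift, move over to green and check blue on the way.

```bash
python3 -m handwheel '[{"linear":[-0.01,0,0],"rot":[0,0,0]},{"linear":[-0.02,0,0],"rot":[0,0,0]},{"linear":[-0.03,0,0],"rot":[0,0,0]},{"linear":[-0.02,0,0],"rot":[0,0,0]},{"linear":[0,0,0],"rot":[0,0,0]},{"linear":[0,0,0],"rot":[0,0,0]}]'
python3 - <<'E'
from h import *
d=grab('wrist','wrist3'); go(.470,-.3015,.085)
for D in (d,grab('side','side3')):
    W,m=blobs(D)
    hsv=cv2.cvtColor(D['image'],cv2.COLOR_RGB2HSV)
    for k,p in dict(blue=(.5343,-.2857),green=(.47,-.3015),red=(.4557,-.243)).items():
        q=(np.hypot(W[...,0]-p[0],W[...,1]-p[1])<.009)&(D['range_z']>.05)&(W[...,2]<.08); print(k,q.sum(),np.median(W[q][:,2]).round(4) if q.any() else '')
E
```

```text
time_s: 14.68
tool_pos: [0.5335, -0.2852, 0.1364]
eef_rot: [-2.48, 1.569, 2.472]
contact_force: [-0.1, 0.1, 0.0]
finger_gap: 0.0001
pos [ 0.5333 -0.2851  0.1359] F [ 0.2 -0.8 -0.9] zang -76.3 xaxis [-0.002  0.001 -1.   ] tool delta mm [ 51.  -65.3   1.1]
blue 846 0.0601
green 0 
red 0 
blue 58 0.0585
green 58 0.0645
red 67 0.0645
```

Blue is down: 60.1 mm in the wrist view, and 6 mm below green and red in the side view. Now green.

```bash
python3 -m handwheel '[{"linear":[0,-0.0163,0.0003],"rot":[0,0,0]},{"linear":[0,-0.0163,0.0003],"rot":[0,0,0]},{"linear":[0,-0.0163,0.0003],"rot":[0,0,0]},{"linear":[0,-0.0163,0.0003],"rot":[0,0,0]},{"linear":[0.02,0,0],"rot":[0,0,0]},{"linear":[0.03,0,0],"rot":[0,0,0]},{"linear":[0.007,0,0],"rot":[0,0,0]},{"linear":[0.005,0,0],"rot":[0,0,0]},{"linear":[0,0,0],"rot":[0,0,0]},{"linear":[0,0,0],"rot":[0,0,0]}]'; python3 -c "
from h import *;go(.470,-.3015,.06)"
```

```text
time_s: 16.02
tool_pos: [0.4716, -0.3027, 0.0764]
eef_rot: [0.572, 1.569, -0.759]
contact_force: [0.4, -0.0, 0.2]
finger_gap: 0.0003
pos [ 0.4716 -0.3027  0.0764] F [ 0.4 -0.   0.2] zang -76.28 xaxis [ 0.001 -0.001 -1.   ] tool delta mm [16.4 -1.2 -1.6]
```

```bash
python3 -m handwheel '[{"linear":[0.004,-0.0005,-0.0005],"rot":[0,0,0]},{"linear":[0.004,-0.0005,-0.0005],"rot":[0,0,0]},{"linear":[0.002,0,0],"rot":[0,0,0]},{"linear":[0.002,0,0],"rot":[0,0,0]},{"linear":[0.002,0,0],"rot":[0,0,0]},{"linear":[0.001,0,0],"rot":[0,0,0]},{"linear":[0,0,0],"rot":[0,0,0]},{"linear":[0,0,0],"rot":[0,0,0]}]'
for i in 1 2 3; do python3 -m handwheel '[{"linear":[0.001,0,0],"rot":[0,0,0]},{"linear":[0,0,0],"rot":[0,0,0]},{"linear":[0,0,0],"rot":[0,0,0]}]'|grep -E "pos|force"; done
```

```text
time_s: 17.02
tool_pos: [0.4696, -0.3012, 0.0604]
eef_rot: [-2.537, 1.57, 2.415]
contact_force: [-2.7, 2.2, 4.9]
finger_gap: 0.0
tool_pos: [0.4697, -0.3013, 0.06]
contact_force: [-4.5, 2.8, 8.4]
tool_pos: [0.4697, -0.3014, 0.06]
contact_force: [-6.0, 4.6, 13.0]
tool_pos: [0.4697, -0.3014, 0.0598]
contact_force: [-7.9, 6.7, 18.1]
```

Green is fully in and was held for over 1 s. I lift off and run the final check.

```bash
python3 -m handwheel '[{"linear":[-0.01,0,0],"rot":[0,0,0]},{"linear":[-0.02,0,0],"rot":[0,0,0]},{"linear":[-0.03,0,0],"rot":[0,0,0]},{"linear":[-0.03,0,0],"rot":[0,0,0]},{"linear":[-0.03,0,0],"rot":[0,0,0]},{"linear":[-0.03,0,0],"rot":[0,0,0]},{"linear":[0,0,0],"rot":[0,0,0]},{"linear":[0,0,0],"rot":[0,0,0]},{"linear":[0,0,0],"rot":[0,0,0]}]'
python3 - <<'E'
from h import *
for D in (grab('scene','scene4'),grab('side','side4'),grab('wrist','wrist4')):
    W=world(D)
    for k,p in dict(blue=(.5343,-.2857),green=(.47,-.3015),red=(.4557,-.243),stripe=(.5032,-.2311),rockerfar=(.536,-.223)).items():
        q=(np.hypot(W[...,0]-p[0],W[...,1]-p[1])<.007)&(D['range_z']>.05)&(W[...,2]<.08); print(k,q.sum(),np.median(W[q][:,2]).round(4) if q.any() else '',end='; ')
    print()
a=cv2.imread('pics/side0.png').astype(int);b=cv2.imread('pics/side4.png');cv2.imwrite('pics/c4.png',cv2.resize(np.hstack([a[180:350,230:430].astype('uint8'),b[180:350,230:430]]),(800,340)))
E
```

```text
time_s: 19.27
tool_pos: [0.4691, -0.3009, 0.2053]
eef_rot: [-2.555, 1.568, 2.397]
contact_force: [-0.2, -0.1, 0.5]
finger_gap: -0.0
blue 33 0.0599; green 36 0.066; red 43 0.0662; stripe 77 0.0606; rockerfar 37 0.0714; 
blue 34 0.0586; green 34 0.0645; red 40 0.0644; stripe 41 0.0617; rockerfar 52 0.0691; 
blue 380 0.0601; green 328 0.0661; red 323 0.0661; stripe 358 0.0635; rockerfar 425 0.0712;
```

View pics/c4.png

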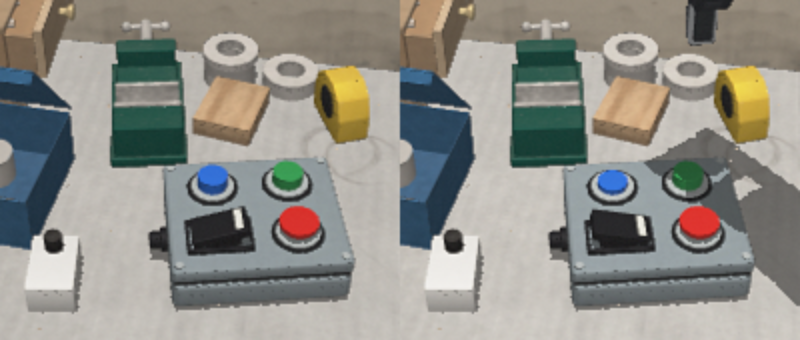

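Before is on the left, after on the right: rocker over, blue in (613,183), green and red up, and the surrounding things unmoved. I hand in.

```bash
python3 -c "
from plant import env;print(env.job_done())"
```

```text
the job is handed in; nothing more can be done
None
```

I tipped the rocker over, pushed the blue button in, then pressed and released the green one, in that order and with the fingers closed. The job was handed in at about 19.4 s of the 48 s allowed; no verdict was reported.

Last checks, heights from the scene and wrist cameras:
- **Rocker:** fully over. Its top slopes about 0.245 rad, against an expected 0.25. I measured this just after pressing it, and the final pictures still show the striped end down.
- **Blue button:** still in, with its top at 60 mm (6 mm travel).
- **Green button:** it hit its stop at 60 mm, was held there for about 1 s, and is back up at 66 mm.
- **Red button:** up at 66 mm and not touched.
- **Loose things:** the tape measure, setting block and offcut look unmoved in the before and after pictures.
- **Arm:** clear of everything, with the tool 0.2 m above the table.

One disagreement: the side camera reads about 1.5–2 mm lower than the other two, which is within its stated calibration. It shows the same height differences between the buttons. The highest force while pressing was about 23 N.

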